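# Load grinding discs into the indexing cassette

## Task

Put the two grinding discs away in the cassette behind the wooden deck: slide the red-centred disc into the top (red) slot and the blue-centred disc into the bottom (blue) slot, each flat and fully home against the back of its slot, leaving the yellow slot empty. Raise or lower the cassette by its black knob until the wanted slot meets the deck, and leave the tin and the tape measure standing where they are on the deck.

Things in the scene. Friction and masses are not known exactly. Their poses are not given: they have to be found in the camera images.
- station: fixed loading station: plywood deck, top 72 mm above the worktop, cassette behind its far edge. Origin on the worktop below the middle of the deck's far edge; x points from deck into cassette (the loading direction), y left, z up. The deck spans x -240 to 0, y -170 to +170 mm, 12 mm thick; a finger notch goes through it at x -60 to 0, y -28 to +28 mm. Turned up to 0.25 rad.
- deck_mouth (a point): middle of the deck's far edge at the height of the deck top, axes as the station's. On either side a flared aluminium guide, 8 mm thick and 14 mm high, fixed on the deck, runs from about (-48, +-69) to (-4, +-51) mm and steers a disc into the cassette.
- cassette (a joint): height of the aluminium cassette, 0 (lowest) to 0.064 m. It stays where left: about 14 N lifts it, 4 N pushes it down. Red (top) slot floor is level with the deck top at 0.010, yellow (middle) at 0.035, blue (bottom) at 0.060; a disc goes in when the floor is 0 to 8 mm below the deck top (best 3 mm: red 0.007, blue 0.057).
- knob_grip (a point): on the axis of the black knob on the cassette (27 mm diameter, 45 mm high), 25 mm above the cassette's top plate, 20 mm below the knob's top; moves with the cassette, 54 mm beyond the deck's far edge. The cassette is 112 mm wide, its open front 12 mm beyond the deck edge; three slots 18 mm high, 100 mm wide, pitch 25 mm, shelves 7 mm, marked by coloured tabs.
- slot_red_home (a point): where the centre of the red disc lies when it is home in the top slot, touching the back stop (moves with the cassette; axes as the station's). 51 mm beyond the deck's far edge. A disc at home sticks out of the cassette by 6 mm and clears the deck by 6 mm, so the cassette can then move freely.
- slot_blue_home (a point): where the centre of the blue disc lies when it is home in the bottom slot (moves with the cassette; axes as the station's)
- red_disc_centre (a point): centre (half-way up) of the flat grey grinding disc with the red middle, 90 mm diameter, 8 mm thick, 130 g, solid (its bore is only a mark), lying on the deck; too wide to grasp, made to be pushed
- blue_disc_centre (a point): centre (half-way up) of the same disc with the blue middle
- red_disc: the red-centred disc itself; origin at the centre of its underside
- blue_disc: the blue-centred disc itself; origin at the centre of its underside
- tin_centre (a point): bystander: middle of a grey open tin, 74 mm diameter, 91 mm high, standing on a far corner of the deck beside the mouth
- measure_centre (a point): bystander: middle of a yellow tape measure, 34 x 68 x 58 mm, standing on the other far corner of the deck
Not all that is in view belongs to the job. Leave any turquoise look-alike of the blue_disc alone. Leave any green look-alike of the red_disc alone.

How it is judged:
At the end, for the whole second after the job is handed in: The red-centred disc lies flat in the top slot and the blue-centred disc flat in the bottom slot, both at rest, each centre within 9 mm horizontally of its home point and between 6 mm below and 7 mm above it (horizontal distance between red_disc_centre and slot_red_home below 0.009 m and z of red_disc_centre in the frame of slot_red_home between -0.006 and 0.007 m and linear speed of each of red_disc, blue_disc below 0.02 m/s and angle between each of red_disc_centre, blue_disc_centre's own z axis and vertical below 0.12 rad and horizontal distance between blue_disc_centre and slot_blue_home below 0.009 m and z of blue_disc_centre in the frame of slot_blue_home between -0.006 and 0.007 m); the robot touches nothing.
It fails at once if the tin or the tape measure is shoved more than 30 mm or tipped over (distance of any of tin_centre, measure_centre from where it was at the start of the episode above 0.03 m or angle between any of tin_centre, measure_centre's own z axis and vertical above 0.6 rad).
It also fails if it takes over 72 s, if anything falls off the work surface, if the arm or the gripper's body presses on something with over 40 N, if the wrist force passes 120 N, or if a joint passes its speed limit or range.

## Robot

A 7-joint arm with a two-finger parallel gripper is mounted at the origin on a cart in front of the work surface, level with it; the furniture and walls round the work are solid. World frame = base frame: x ahead of the robot, y to its left, z up, the work surface at z = 0. Lengths are in m, angles in rad, forces in N, time in s.
With the tool pointing down it reaches from about 0.425 to 0.95 m from the base axis. Payload 16.7 kg.
Tool frame: the origin (TCP) lies at the very end of the fingers, on their centre line; the grasp point (between the pads) lies 19 mm behind it (manip.pinch_z is the distance from the TCP to the grasp point, in m); y points along the fingers, z is the direction in which the jaws open and shut, and the axes are right-handed (so a half turn about y gives the same grasp; the last joint's range is limited). The gripper opens to 94 mm and grips with 3 to 60 N. Pads are 16 mm wide; open, the fingers measure 119 mm over their backs; the gripper's body (75 mm by 177 mm) begins 78 mm behind the grasp point.
Start: joints at [1.099, 0.426, 0.074, 1.606, -0.034, 1.111, -0.067], TCP at [0.213, -0.64, 0.205] pointing down, gripper open.
Joint ranges: [-2.85, 2.85], [-0.5, 2.14], [-1.23, 1.37], [0.21, 2.46], [-1.02, 4.16], [0.16, 2.05], [-2.73, 2.73]. Speed limits (rad/s): [1.89, 1.89, 2.39, 2.39, 3.01, 3.01, 3.01].

## Interface

Orientations are given as a unit quaternion [x, y, z, w].
In Python, from station import manip gives the robot as it stands.
- The arm moves only by the tool send_rows, never from a script. Its argument "commands" is one flat list of numbers, 7 for each row, row after row: the turn, a rotation vector about the world's x, y, z in rad, then the shift along the world's x, y, z in m, then the opening, from 0 (shut) to 1 (fully open). A call has exactly 8 rows; each row is the pose to reach, as a shift and turn from the pose measured when the call began; what a row does not reach only later rows make up. A row lasts 1/12 s, in which the tool goes at most 41.7 mm and 7.16 degrees, less where a joint would pass 70% of its speed; a pose out of reach is approached as far as the arm can. A call with a gripper value outside its range is refused whole. The fingers move at their own pace and stop on an object; the grip force is fixed at half the most. Time passes only in rows, so rows that repeat a pose let the fingers close, or fill a call up. It gives the time, the measured TCP pose, the force and the opening at its end, in the units of the state.
- manip.observe(): the state, without advancing time (a new reading comes with each control period).
- manip.capture(name): name is "side" or "top"; returns (picture, depth): 420x560x3 uint8, blue, green, red; 420x560 float32, m along the optical axis (not along the pixel's ray), 0 where there is no reading.
- manip.camera_info(name): a dict with "camera_matrix" (3x3 intrinsics, pixels), "rvec" (rotation vector, rad) and "tvec" (3), from world to camera coordinates, as OpenCV has them. Camera axes: x right, y down, z forward; pixel columns grow to the right and rows downward; lengths in m; the calibration is good to about 2 mm. A picture is of the moment at which its call begins. camera_info takes no time and is no camera call.
- manip.close_job(): hands the job in, once; it reports no verdict.
Trained networks look in the newest picture that a camera, given by its name, has taken for a name from the list of things; names that differ only in an ending like _2 or _b are one class to them, and where a whole thing is asked for, a point or a joint stands for the part that bears it (a point fixed in the world has none). Each returns a list of dicts, best first, with "p" (0 to 1); they miss things now and then, are a little off and sometimes report something else, mostly with a low value. They report only what shows in the picture. A call takes as long as a camera call. They do not tell look-alikes from the thing itself.
- manip.look_for(camera, target): "location" ([x, y, z] in m, in world coordinates, good to about 4 mm: the middle of the surface that is visible of it).
The state is a dict: "t": time; "joints": joint angles; "qvel": joint speeds; "joint_efforts": joint torques, N m; "tool_pos": TCP position; "ee_rot": TCP orientation; "force": force on the tool from outside, world axes, zero at the start; "torque": the same for the moment, N m; "gripper_width": finger opening in m.
Only numpy, scipy, OpenCV 4.12 (cv2) and the standard library are available. Lean on these libraries where they do the work, as an engineer would, in place of code of your own. Each camera call takes 0.05 s, during which the arm holds its last target. There are 200 camera calls.

## Working session

There is one attempt and no reset: what is moved stays moved. The work goes in short steps, Python scripts to look and compute and a tool call to move; the robot and the scene stay as the last step left them, time stands still between calls to the robot, and variables do not carry over. Pictures are saved under pics/ and viewed, about 8 in all and at most 12, crops included, and the job is handed in when it is done.

Besides the shell and the picture viewer there is one more tool, called after "Call:" as name(argument=value, ...) on one line, values as JSON. send_rows: Moves the arm, as the interface text tells. Its arguments: {"type":"object","properties":{"commands":{"type":"array","items":{"type":"number"}}},"required":["commands"]}

```bash
mkdir -p pics; ls; cat > h.py <<'E'
import numpy as np, cv2
from station import manip
def cam(n):
    c=manip.camera_info(n); K=np.array(c["camera_matrix"]); R=cv2.Rodrigues(np.array(c["rvec"],float))[0]; t=np.array(c["tvec"],float).ravel(); return K,R,t
def cloud(n,d):
    K,R,t=cam(n); v,u=np.indices(d.shape); p=np.stack([(u-K[0,2])*d/K[0,0],(v-K[1,2])*d/K[1,1],d],-1)
    return (p-t)@R
def proj(n,P):
    K,R,t=cam(n); q=(np.atleast_2d(P)@R.T+t)@K.T; return q[:,:2]/q[:,2:]
E
python3 - <<'E'
from h import *
for n in("top","side"):
    im,d=manip.capture(n); cv2.imwrite(f"pics/{n}0.png",im); np.save(f"{n}0.npy",d)
    K,R,t=cam(n); print(n,(-R.T@t).round(3),R[2].round(2))
    for k in("red_disc","blue_disc","cassette","knob_grip","tin_centre","measure_centre","station"):
        print(k,[(np.round(r["location"],3).tolist(),round(r["p"],2)) for r in manip.look_for(n,k)][:4])
o=manip.observe();print({k:np.round(v,3).tolist() for k,v in o.items()},manip.pinch_z)
E
```

```text
pics
top [ 0.462 -0.054  1.26 ] [ 0.07 -0.01 -1.  ]
red_disc [([0.392, -0.362, 0.008], 0.83), ([0.488, -0.213, 0.077], 0.7)]
blue_disc [([0.469, -0.05, 0.082], 0.91), ([0.436, 0.142, 0.009], 0.63), ([0.684, -0.089, 0.096], 0.57)]
cassette [([0.684, -0.091, 0.099], 0.9), ([0.47, -0.049, 0.077], 0.49)]
knob_grip [([0.685, -0.091, 0.102], 0.6)]
tin_centre [([0.593, 0.025, 0.071], 0.75), ([0.682, -0.091, 0.101], 0.15)]
measure_centre [([0.609, -0.214, 0.13], 0.6)]
station [([0.542, -0.1, 0.069], 0.8)]
side [ 0.53  -1.057  0.824] [ 0.02  0.8  -0.6 ]
red_disc [([0.49, -0.22, 0.082], 0.92), ([0.41, -0.364, 0.011], 0.84)]
blue_disc [([0.469, -0.058, 0.08], 0.6), ([0.436, 0.165, 0.009], 0.52)]
cassette [([0.684, -0.13, 0.083], 0.79)]
knob_grip [([0.686, -0.132, 0.079], 0.58)]
tin_centre [([0.588, 0.002, 0.135], 0.95)]
measure_centre [([0.61, -0.24, 0.118], 0.81)]
station [([0.562, -0.133, 0.072], 0.76)]
{'t': 0.8, 'joints': [1.099, 0.426, 0.074, 1.606, -0.034, 1.111, -0.067], 'qvel': [0.002, -0.0, 0.002, -0.002, 0.001, -0.002, 0.0], 'joint_efforts': [-0.002, -93.545, 3.661, -45.454, -0.049, 0.013, 0.0], 'tool_pos': [0.213, -0.64, 0.205], 'ee_rot': [-0.113, 0.698, -0.698, 0.113], 'force': [0.148, 0.069, 0.095], 'torque': [-0.058, 0.007, -0.036], 'gripper_width': 0.094} 0.0188
```

View pics/top0.png

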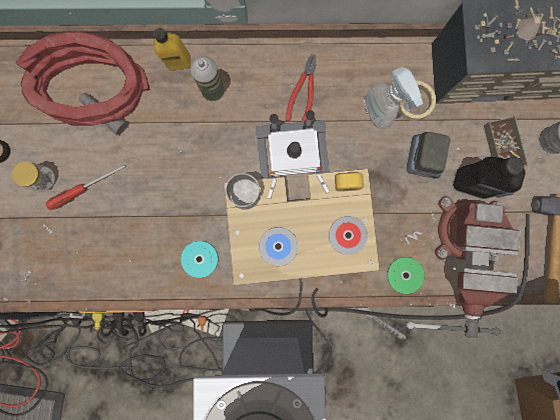

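View pics/side0.png

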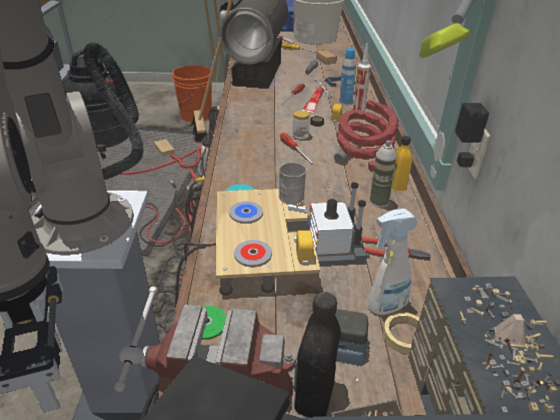

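The top view shows the deck (corners about (225,180), (367,170), (378,270), (233,284)). The blue disc is at (278,246), red at (348,235), the cassette knob at (294,150), the tin at (244,190) and the measure at (349,181). The turquoise and green look-alikes lie on the bench. Next I fit the geometry from depth.

```bash
cat > fit.py <<'E'
from h import *
from scipy.optimize import minimize
im=cv2.imread("pics/top0.png"); d=np.load("top0.npy"); P=cloud("top",d)
reg=(abs(P[...,0]-.5)<.3)&(abs(P[...,1]+.1)<.26)&(d>0)
m=(reg&(P[...,2]>.06)&(P[...,2]<.09)).astype(np.uint8)
m=cv2.morphologyEx(m,cv2.MORPH_OPEN,np.ones((3,3)))
n,l,s,c=cv2.connectedComponentsWithStats(m); k=1+np.argmax(s[1:,4]); M=l==k
q=P[M]; print("deck z",np.median(q[:,2]))
r=cv2.minAreaRect((q[:,:2]*1000).astype(np.float32)); print(r, cv2.boxPoints(r).round(0).tolist())
hsv=cv2.cvtColor(im,cv2.COLOR_BGR2HSV)
for nm,(u,v) in dict(blue=(278,246),red=(348,235)).items():
    w=np.zeros(d.shape,np.uint8);cv2.circle(w,(u,v),26,1,-1)
    mm=(w>0)&(P[...,2]>.076)&reg; 
    (a,b),rad=cv2.minEnclosingCircle((P[mm][:,:2]*1000).astype(np.float32))
    cm=(w>0)&(hsv[...,1]>130)&((abs(hsv[...,0].astype(int)-110)<15) if nm=="blue" else ((hsv[...,0]<7)|(hsv[...,0]>172)))
    print(nm,"depth",a,b,rad,"n",mm.sum(),"centroid",P[mm].mean(0).round(4),"color",P[cm].mean(0).round(4),cm.sum())
w=np.zeros(d.shape,np.uint8);cv2.circle(w,(294,150),12,1,-1)
z=P[...,2][w>0];print("knob zone z pct",np.percentile(z,[5,25,50,75,90,97]).round(4))
kt=(w>0)&(P[...,2]>np.percentile(z,97)-.008);print("knob top",P[kt].mean(0).round(4),kt.sum(),np.ptp(P[kt],0).round(3))
w=np.zeros(d.shape,np.uint8);cv2.rectangle(w,(255,118),(335,185),1,-1)
zz=P[...,2];h,e=np.histogram(zz[w>0],np.arange(0,.2,.004));print([(round(a,3),int(b)) for a,b in zip(e,h) if b>40])
for nm,(u,v,rr) in dict(tin=(244,190,22),meas=(349,181,20)).items():
    w=np.zeros(d.shape,np.uint8);cv2.circle(w,(u,v),rr,1,-1);mm=(w>0)&(zz>(.15 if nm=="tin" else .115))
    print(nm,P[mm].mean(0).round(3),P[mm].min(0).round(3),P[mm].max(0).round(3))
E
python3 fit.py; python3 -c "
import cv2
im=cv2.imread('pics/top0.png')[105:205,215:385];cv2.imwrite('pics/crop0.png',cv2.resize(im,None,fx=4.5,fy=4.5,interpolation=cv2.INTER_CUBIC))"
```

```text
deck z 0.07316201609019356
((513.41455078125, -104.864013671875), (242.41514587402344, 340.9436340332031), 5.141542911529541) [[377.0, 54.0], [408.0, -286.0], [649.0, -264.0], [619.0, 76.0]]
blue depth 466.4898986816406 -50.44830322265625 60.03095626831055 n 1180 centroid [ 0.4658 -0.05    0.0806] color [ 0.4733 -0.0474  0.081 ] 53
red depth 489.5307312011719 -214.8163299560547 58.747528076171875 n 1184 centroid [ 0.49   -0.212   0.0805] color [ 0.4902 -0.2094  0.0985] 398
knob zone z pct [0.0942 0.0971 0.1    0.1379 0.1427 0.145 ]
knob top [ 0.6808 -0.0884  0.1618] 113 [0.235 0.047 1.122]
[(np.float64(0.0), 709), (np.float64(0.004), 137), (np.float64(0.012), 105), (np.float64(0.016), 359), (np.float64(0.02), 183), (np.float64(0.024), 92), (np.float64(0.028), 319), (np.float64(0.032), 115), (np.float64(0.064), 43), (np.float64(0.068), 191), (np.float64(0.072), 277), (np.float64(0.076), 51), (np.float64(0.08), 49), (np.float64(0.084), 90), (np.float64(0.088), 59), (np.float64(0.092), 472), (np.float64(0.096), 1009), (np.float64(0.1), 233), (np.float64(0.14), 70)]
tin [0.587 0.025 0.212] [ 0.462 -0.054  0.15 ] [0.626 0.062 1.26 ]
meas [ 0.61  -0.211  0.134] [ 0.462 -0.244  0.115] [ 0.629 -0.054  1.26 ]
```

View pics/crop0.png

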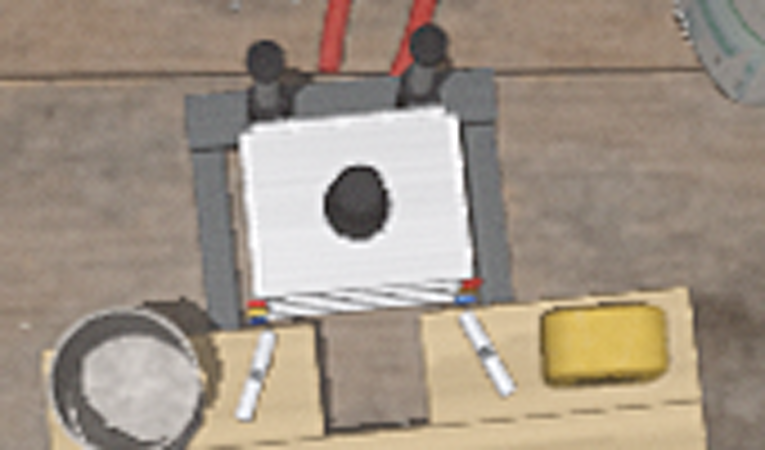

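The crop shows the knob at top-picture pixel (294,150), two dark posts behind it at about (274,119) and (310,115), and the guides, tin and measure on the deck. I'll refine these and write a pose helper.

```bash
cat >> h.py <<'E'
from scipy.spatial.transform import Rotation as Ro
O=np.array([.634,-.094]); YAW=.090
X=np.array([np.cos(YAW),np.sin(YAW)]); Y=np.array([-X[1],X[0]])
def w(s): return O+s[0]/1000*X+s[1]/1000*Y
def st(p): v=np.asarray(p)[:2]-O; return np.round([v@X*1000,v@Y*1000],1)
def goal(s,z,ang=0,tilt=0):
    """s station mm, z world m, ang push direction deg in station, tilt rad (body leans back): prints turn+shift from now"""
    o=manip.observe(); R=Ro.from_quat(o["ee_rot"]); a=YAW+np.radians(ang)
    f=np.array([np.cos(a),np.sin(a),0]); l=np.array([-f[1],f[0],0]); best=None
    for sg in(1,-1):
        zz=sg*l; yy=-np.array([0,0,1])*np.cos(tilt)+f*np.sin(tilt); T=Ro.from_matrix(np.stack([np.cross(yy,zz),yy,zz],1))
        r=(T*R.inv()).as_rotvec()
        if best is None or np.linalg.norm(r)<np.linalg.norm(best): best=r
    p=np.r_[w(s),z]; print("goal",p.round(4),"turn",best.round(3),"shift",(p-o["tool_pos"]).round(4))
E
python3 - <<'E'
from h import *
im=cv2.imread("pics/top0.png"); d=np.load("top0.npy"); P=cloud("top",d); hsv=cv2.cvtColor(im,cv2.COLOR_BGR2HSV)
o=manip.observe(); print(Ro.from_quat(o["ee_rot"]).as_matrix().round(2).tolist())
K,R,t=cam("top")
def ray(u,v,z):
    r=R.T@np.linalg.inv(K)@[u,v,1]; c=-R.T@t; return (c+r*(z-c[2])/r[2])
def circ(c,r,f):
    m=np.zeros(d.shape,np.uint8);cv2.circle(m,c,r,1,-1);return (m>0)&(d>0)&f
k=circ((294,150),14,(hsv[...,2]<90)&(P[...,2]>.13)&(P[...,2]<.2));q=P[k];print("knobtop",q.mean(0).round(4),np.percentile(q[:,2],[10,50,90]).round(4),k.sum(),st(q.mean(0)))
m=np.zeros(d.shape,bool);m[132:168,272:316]=1;m&=(hsv[...,2]>190)&(d>0)&(P[...,2]>.08);print("plate z",np.percentile(P[m][:,2],[10,50,90]).round(4),st((P[m].min(0)+P[m].max(0))/2))
for c in((274,119),(310,115)):
    k=circ(c,7,P[...,2]>.03);print("post",np.percentile(P[k][:,2],[50,90,98]).round(3),st(P[k].mean(0)))
for n,c in dict(blue=(278,246),red=(348,235)).items():
    # gray+colour disc vs. wood: ellipse fit of non-wood mask
    k=circ(c,25,~((hsv[...,0]>8)&(hsv[...,0]<28)&(hsv[...,1]>60)))
    if n=="red": k|=circ(c,14,d>0)
    k=cv2.morphologyEx(k.astype(np.uint8),cv2.MORPH_OPEN,np.ones((3,3)))
    cs=max(cv2.findContours(k,0,2)[0],key=cv2.contourArea);(u,v),ax,_=cv2.fitEllipse(cs);p=ray(u,v,.08);print(n,(u,v),ax,p.round(4),st(p))
print("bore",st(ray(278,246,.08)),st(ray(348,235.5,.08)))
goal((54,0),.25)
E
```

```text
[[-0.95, 0.0, 0.32], [-0.32, 0.0, -0.95], [-0.0, -1.0, -0.0]]
knobtop [ 0.6841 -0.0887  0.1416] [0.1382 0.1419 0.145 ] 115 [50.4  0.8]
plate z [0.0945 0.0973 0.1002] [54.8  1.1]
post [0.163 0.167 0.168] [114.9  39.9]
post [0.164 0.167 0.168] [114.4 -39.3]
blue (277.9269714355469, 246.1928253173828) (37.924400329589844, 38.7518424987793) [ 0.466  -0.0495  0.08  ] [-163.3   59.4]
red (347.783935546875, 234.98526000976562) (38.058170318603516, 38.66717529296875) [ 0.4902 -0.2118  0.08  ] [-153.8 -104.4]
bore [-162.9   59.2] [-155.1 -104.8]
goal [ 0.6878 -0.0891  0.25  ] turn [-0.     0.    -0.232] shift [0.4743 0.5512 0.0445]
```

Call:
send_rows(commands=[0,0,-0.05,0,0,0.04,1,0,0,-0.1,0,0,0.08,1,0,0,-0.15,0,0,0.12,1,0,0,-0.2,0.02,0.02,0.15,1,0,0,-0.232,0.05,0.05,0.16,1,0,0,-0.232,0.077,0.081,0.16,1,0,0,-0.232,0.104,0.113,0.16,1,0,0,-0.232,0.131,0.145,0.16,1])

```text
t: 1.47
tool_pos: [0.3443, -0.495, 0.3659]
ee_rot: [0.031, -0.706, 0.707, -0.032]
force: [1.4, 0.1, 0.8]
gripper_width: 0.0939
```

Call:
send_rows(commands=[0,0,0,0.027,0.032,0,1,0,0,0,0.054,0.064,0,1,0,0,0,0.081,0.096,0,1,0,0,0,0.108,0.128,0,1,0,0,0,0.135,0.16,0,1,0,0,0,0.162,0.192,0,1,0,0,0,0.189,0.224,0,1,0,0,0,0.216,0.256,0,1])

```text
t: 2.13
tool_pos: [0.559, -0.24, 0.3662]
ee_rot: [0.031, -0.706, 0.707, -0.032]
force: [0.1, 0.9, 0.5]
gripper_width: 0.0938
```

```bash
python3 -c "
from h import *
goal((54,0),.25); print(manip.observe()['t'])"
```

```text
goal [ 0.6878 -0.0891  0.25  ] turn [0.001 0.001 0.001] shift [ 0.1288  0.1508 -0.1162]
2.1333
```

Call:
send_rows(commands=[0,0,0,0.025,0.03,0,1,0,0,0,0.05,0.06,0,1,0,0,0,0.075,0.09,0,1,0,0,0,0.1,0.12,0,1,0,0,0,0.128,0.15,0,0.7,0,0,0,0.128,0.15,-0.03,0.7,0,0,0,0.128,0.15,-0.07,0.7,0,0,0,0.128,0.15,-0.1,0.7])

```text
t: 2.8
tool_pos: [0.6868, -0.0889, 0.2636]
ee_rot: [0.032, -0.706, 0.707, -0.032]
force: [1.2, -1.7, -0.3]
gripper_width: 0.0707
```

Call:
send_rows(commands=[0,0,0,0,0,-0.04,0.7,0,0,0,0,0,-0.08,0.7,0,0,0,0,0,-0.12,0.7,0,0,0,0,0,-0.15,0.7,0,0,0,0,0,-0.156,0.7,0,0,0,0,0,-0.156,0.7,0,0,0,0,0,-0.156,0.3,0,0,0,0,0,-0.156,0.2])

```text
t: 3.47
tool_pos: [0.6883, -0.089, 0.1103]
ee_rot: [0.031, -0.706, 0.707, -0.033]
force: [0.4, -0.0, -0.1]
gripper_width: 0.0557
```

Call:
send_rows(commands=[0,0,0,0,0,0,0,0,0,0,0,0,0,0,0,0,0,0,0,0,0,0,0,0,0,0,0,0,0,0,0,0,0,0,0,0,0,0,0,0,0,0,0,0,0,0,0,0,0,0,0,0,0,0,0,0])

```text
t: 4.13
tool_pos: [0.6886, -0.0894, 0.1105]
ee_rot: [0.031, -0.706, 0.707, -0.033]
force: [1.2, -2.1, 4.2]
gripper_width: 0.0261
```

Call:
send_rows(commands=[0,0,0,0,0,-0.002,0,0,0,0,0,0,-0.004,0,0,0,0,0,0,-0.006,0,0,0,0,0,0,-0.008,0,0,0,0,0,0,-0.01,0,0,0,0,0,0,-0.012,0,0,0,0,0,0,-0.012,0,0,0,0,0,0,-0.012,0])

```text
t: 4.8
tool_pos: [0.6893, -0.0894, 0.1006]
ee_rot: [0.03, -0.706, 0.707, -0.034]
force: [-8.5, -1.2, 28.7]
gripper_width: 0.0263
```

Call:
send_rows(commands=[0,0,0,0,0,-0.002,0,0,0,0,0,0,-0.002,0,0,0,0,0,0,-0.002,0,0,0,0,0,0,-0.002,0,0,0,0,0,0,0,0,0,0,0,0,0,0,0,0,0,0,0,0,0,0,0,0,0,0,0,0,0])

```text
t: 5.47
tool_pos: [0.6893, -0.0894, 0.1008]
ee_rot: [0.03, -0.706, 0.707, -0.034]
force: [-3.5, -1.6, 10.2]
gripper_width: 0.0265
```

Call:
send_rows(commands=[0,0,0,0,0,0.002,0,0,0,0,0,0,0.004,0,0,0,0,0,0,0.006,0,0,0,0,0,0,0.0075,0,0,0,0,0,0,0.0075,0,0,0,0,0,0,0.0075,0,0,0,0,0,0,0.0075,0,0,0,0,0,0,0.0075,0])

```text
t: 6.13
tool_pos: [0.6891, -0.0894, 0.1069]
ee_rot: [0.03, -0.706, 0.707, -0.034]
force: [4.2, -3.6, -9.1]
gripper_width: 0.027
```

Call:
send_rows(commands=[0,0,0,0,0,0,0.6,0,0,0,0,0,0,0.6,0,0,0,0,0,0,0.6,0,0,0,0,0,0,0.6,0,0,0,0,0,0.02,0.6,0,0,0,0,0,0.06,0.6,0,0,0,0,0,0.1,0.6,0,0,0,-0.03,-0.02,0.12,0.6])

```text
t: 6.8
tool_pos: [0.6634, -0.1046, 0.2312]
ee_rot: [-0.03, 0.706, -0.706, 0.038]
force: [0.6, 0.7, 0.8]
gripper_width: 0.0563
```

```bash
python3 -c "
from h import *
d0=np.load('top0.npy')
im,d=manip.capture('top');P=cloud('top',d)
goal((-204,-161),.2,49.3)
o=manip.observe();print(o['gripper_width'],o['tool_pos'])"
```

```text
goal [ 0.4453 -0.2727  0.2   ] turn [-0.002  0.012  0.861] shift [-0.2126 -0.1601 -0.0343]
0.05644329124072982 [ 0.65793451 -0.11260268  0.2342618 ]
```

Call:
send_rows(commands=[0,0,0.12,-0.03,-0.022,0,0.53,0,0,0.24,-0.06,-0.045,0,0.53,0,0,0.36,-0.09,-0.067,-0.01,0.53,0,0,0.48,-0.12,-0.09,-0.01,0.53,0,0,0.6,-0.15,-0.112,-0.02,0.53,0,0,0.72,-0.18,-0.135,-0.02,0.53,0,0.005,0.82,-0.2,-0.15,-0.03,0.53,-0.002,0.012,0.861,-0.213,-0.16,-0.034,0.53])

```text
t: 7.52
tool_pos: [0.4417, -0.2748, 0.1998]
ee_rot: [0.325, -0.628, 0.628, -0.324]
force: [0.0, -1.1, 0.2]
gripper_width: 0.0496
```

```bash
python3 -c "
from h import *
goal((-204,-161),.0745,49.3)
o=manip.observe();print(o['gripper_width'],o['tool_pos'])"
```

```text
goal [ 0.4453 -0.2727  0.0745] turn [ 0.001 -0.001 -0.003] shift [ 0.0036  0.0021 -0.1253]
0.0496379622083426 [ 0.44170063 -0.27481191  0.19979478]
```

Call:
send_rows(commands=[0,0,0,0.003,0.002,-0.03,0.53,0,0,0,0.003,0.002,-0.06,0.53,0,0,0,0.003,0.002,-0.09,0.53,0,0,0,0.003,0.002,-0.11,0.53,0,0,0,0.003,0.002,-0.118,0.53,0,0,0,0.003,0.002,-0.124,0.53,0,0,0,0.003,0.002,-0.124,0.53,0,0,0,0.003,0.002,-0.124,0.53])

```text
t: 8.18
tool_pos: [0.4453, -0.273, 0.0767]
ee_rot: [0.325, -0.628, 0.629, -0.325]
force: [-0.6, 0.1, -0.1]
gripper_width: 0.0499
```

```bash
python3 -c "
from h import *
goal((-97.6,-37.4),.0755,49.3)
im,d=manip.capture('top');cv2.imwrite('pics/a1.png',cv2.resize(im[140:300,200:400],None,fx=3.5,fy=3.5))"
```

```text
goal [ 0.5402 -0.14    0.0755] turn [ 0.001  0.    -0.004] shift [ 0.0948  0.133  -0.0012]
```

View pics/a1.png

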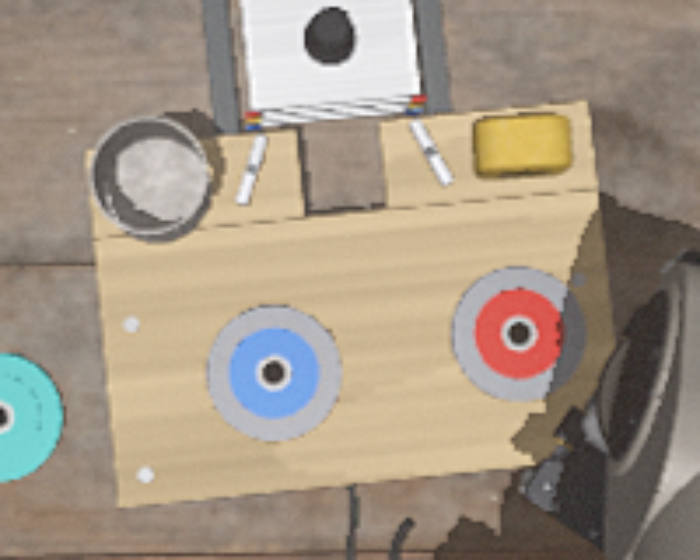

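The red disc is untouched, the fingers wait behind its lower right edge (top-picture pixel about (355,265)), and the way is clear. Pushing now.

Call:
send_rows(commands=[0,0,0,0.006,0.0085,-0.001,0.53,0,0,0,0.012,0.017,-0.001,0.53,0,0,0,0.018,0.0255,-0.001,0.53,0,0,0,0.024,0.034,-0.001,0.53,0,0,0,0.03,0.0425,-0.001,0.53,0,0,0,0.036,0.051,-0.001,0.53,0,0,0,0.042,0.0595,-0.001,0.53,0,0,0,0.048,0.068,-0.001,0.53])

```text
t: 8.9
tool_pos: [0.4941, -0.2042, 0.076]
ee_rot: [0.325, -0.628, 0.629, -0.325]
force: [-2.1, -2.1, 2.7]
gripper_width: 0.0497
```

Call:
send_rows(commands=[0,0,0,0.006,0.0085,0,0.53,0,0,0,0.012,0.017,0,0.53,0,0,0,0.018,0.0255,0,0.53,0,0,0,0.024,0.034,0,0.53,0,0,0,0.03,0.0425,0,0.53,0,0,0,0.036,0.051,0,0.53,0,0,0,0.041,0.058,0,0.53,0,0,0,0.044,0.062,0,0.53])

```text
t: 9.57
tool_pos: [0.5389, -0.1408, 0.076]
ee_rot: [0.325, -0.627, 0.629, -0.325]
force: [-0.2, -2.1, 1.5]
gripper_width: 0.0497
```

```bash
cat > disc.py <<'E'
from h import *
import sys
def discs(cams=("top","side")):
    for n in cams:
        im,d=manip.capture(n); hsv=cv2.cvtColor(im,cv2.COLOR_BGR2HSV); P=cloud(n,d); K,R,t=cam(n)
        S=np.stack([(P[...,:2]-O)@X,(P[...,:2]-O)@Y],-1)*1000
        reg=(S[...,0]>-245)&(S[...,0]<75)&(abs(S[...,1])<165)&(d>0)&(P[...,2]>.03)&(P[...,2]<.1)
        h=hsv[...,0].astype(int)
        for c,m in dict(red=((h<6)|(h>172))&(hsv[...,1]>140),blue=(abs(h-109)<9)&(hsv[...,1]>90)).items():
            m=(m&reg).astype(np.uint8); k,l,s,_=cv2.connectedComponentsWithStats(m)
            for i in range(1,k):
                if s[i,4]>25:
                    q=P[l==i]; cs=max(cv2.findContours((l==i).astype(np.uint8),0,2)[0],key=cv2.contourArea); (u,v),r=cv2.minEnclosingCircle(cs)
                    g=R.T@np.linalg.inv(K)@[u,v,1]; o=-R.T@t; z=np.median(q[:,2]); p=o+g*(z-o[2])/g[2]
                    print(n,c,"n",s[i,4],"z",z.round(4),"mean",st(q.mean(0)),"circ",st(p),"r",round(r,1))
        cv2.imwrite(f"pics/last_{n}.png",im)
    return
E
python3 -c "
from disc import *
discs(); o=manip.observe(); print(st(o['tool_pos']),o['tool_pos'],o['force'],o['t'])"
```

```text
top red n 123 z 0.0807 mean [-67.5  15.6] circ [-67.7   8.8] r 11.0
top blue n 406 z 0.0806 mean [-162.9   60. ] circ [-162.8   59.6] r 12.7
side red n 64 z 0.0777 mean [-85.7   1.5] circ [-81.    0.9] r 5.7
side red n 50 z 0.0781 mean [-48.9  -3.6] circ [-51.9  -4.1] r 5.1
side blue n 222 z 0.0777 mean [-162.6   59. ] circ [-161.9   56.7] r 11.1
[-99.2 -38.3] [ 0.53868506 -0.14109445  0.0759099 ] [-0.51363124 -0.33858559  0.10457779] 9.6667
```

Call:
send_rows(commands=[0,0,0,-0.006,-0.008,0,0.53,0,0,0,-0.012,-0.016,0.01,0.53,0,0,-0.1,-0.012,-0.016,0.05,0.53,0,0,-0.22,-0.015,0,0.08,0.4,0,0,-0.34,-0.02,0.01,0.08,0.3,0,0,-0.46,-0.03,0.02,0.08,0.2,0,0,-0.58,-0.03,0.03,0.08,0.17,0,0,-0.7,-0.03,0.035,0.08,0.17])

```text
t: 10.33
tool_pos: [0.5076, -0.1066, 0.157]
ee_rot: [0.087, -0.701, 0.702, -0.088]
force: [0.8, 0.1, -0.2]
gripper_width: 0.0199
```

```bash
python3 -c "
from disc import *
discs(('top',)); goal((-130,-4),.076,0,.08); o=manip.observe(); print(o['gripper_width'],o['t'])"
```

```text
top blue n 58 z 0.0805 mean [-181.4   72. ] circ [-182.1   75.1] r 5.8
goal [ 0.5049 -0.1097  0.076 ] turn [ 0.015 -0.078 -0.149] shift [-0.003  -0.0037 -0.0809]
0.0175552823370527 10.3833
```

Call:
send_rows(commands=[0.008,-0.04,-0.08,-0.003,-0.004,0,0.17,0.015,-0.078,-0.149,-0.003,-0.004,-0.02,0.17,0.015,-0.078,-0.149,-0.003,-0.004,-0.05,0.17,0.015,-0.078,-0.149,-0.003,-0.004,-0.07,0.17,0.015,-0.078,-0.149,-0.003,-0.004,-0.08,0.17,0.015,-0.078,-0.149,-0.003,-0.004,-0.0805,0.17,0.015,-0.078,-0.149,-0.003,-0.004,-0.0805,0.17,0.015,-0.078,-0.149,-0.003,-0.004,-0.0805,0.17])

```text
t: 11.05
tool_pos: [0.5056, -0.1104, 0.0776]
ee_rot: [-0.003, 0.707, -0.704, 0.06]
force: [0.1, 0.6, 0.2]
gripper_width: 0.0159
```

```bash
python3 -c "
from disc import *
discs(('side',)); goal((-50,-4),.076,0,.08); goal((-1.5,-4),.076,0,.08);o=manip.observe(); print(o['gripper_width'],o['t'])
im=cv2.imread('pics/last_side.png');cv2.imwrite('pics/b1.png',cv2.resize(im[150:310,190:390],None,fx=3.5,fy=3.5))"
```

```text
side red n 173 z 0.0779 mean [-67.5  -2.4] circ [-68.4  -4.6] r 10.7
side blue n 104 z 0.0779 mean [-175.6   53.9] circ [-167.2   52.4] r 9.5
goal [ 0.5846 -0.1025  0.076 ] turn [-0.     0.002 -0.   ] shift [ 0.0789  0.0079 -0.0017]
goal [ 0.6329 -0.0981  0.076 ] turn [-0.     0.002 -0.   ] shift [ 0.1272  0.0122 -0.0017]
0.016034299235906553 11.1
```

View pics/b1.png

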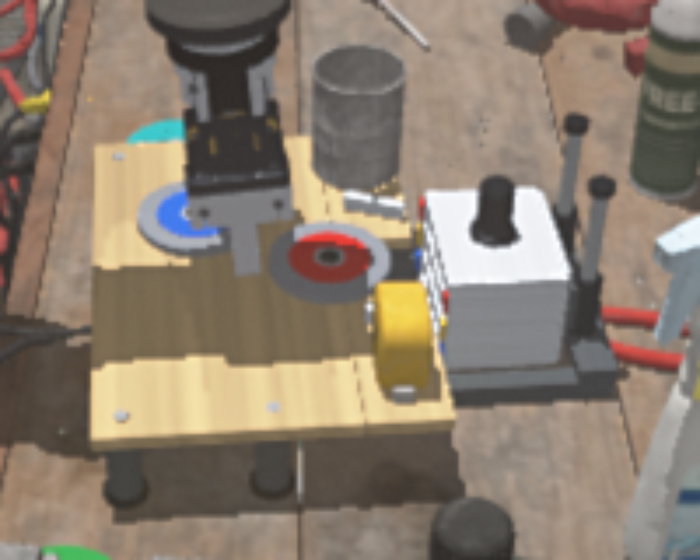

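Call:
send_rows(commands=[0,0,0,0.01,0.001,-0.0015,0.17,0,0,0,0.02,0.002,-0.0015,0.17,0,0,0,0.03,0.004,-0.0015,0.17,0,0,0,0.04,0.006,-0.0015,0.17,0,0,0,0.05,0.007,-0.0015,0.17,0,0,0,0.06,0.008,-0.0015,0.17,0,0,0,0.07,0.009,-0.0015,0.17,0,0,0,0.08,0.009,-0.0015,0.17])

```text
t: 11.77
tool_pos: [0.5867, -0.101, 0.076]
ee_rot: [-0.003, 0.707, -0.704, 0.061]
force: [-2.1, -0.4, 2.0]
gripper_width: 0.016
```

```bash
python3 -c "
from disc import *
discs(('side','top')); goal((-40,-3),.069,0,.08);goal((-1.5,-2),.069,0,.08);o=manip.observe(); print(o['gripper_width'],o['t'],o['force'],st(o['tool_pos']))"
```

```text
side red n 101 z 0.0778 mean [-5.2 -2.1] circ [-1.5 -5.2] r 7.9
side blue n 218 z 0.0779 mean [-162.6   58.9] circ [-162.    56.4] r 11.1
top blue n 223 z 0.0808 mean [-162.3   72.5] circ [-162.7   63.8] r 12.3
goal [ 0.5944 -0.1006  0.069 ] turn [-0.     0.002 -0.001] shift [ 0.007   0.0004 -0.0071]
goal [ 0.6327 -0.0961  0.069 ] turn [-0.     0.002 -0.001] shift [ 0.0452  0.0049 -0.0071]
0.016356505574041388 11.8667 [ 0.48242661 -0.13655411 -0.24763454] [-47.   -2.8]
```

Red is centred in the guides. I'll lower the fingers into the notch, then push it home.

Call:
send_rows(commands=[0,0,0,0,0,-0.004,0.17,0,0,0,0.003,0,-0.007,0.17,0,0,0,0.008,0.001,-0.007,0.17,0,0,0,0.014,0.0015,-0.007,0.17,0,0,0,0.02,0.002,-0.007,0.17,0,0,0,0.026,0.003,-0.007,0.17,0,0,0,0.032,0.004,-0.007,0.17,0,0,0,0.036,0.004,-0.007,0.17])

```text
t: 12.53
tool_pos: [0.6244, -0.0967, 0.0692]
ee_rot: [-0.003, 0.707, -0.704, 0.061]
force: [-1.3, -0.6, 0.8]
gripper_width: 0.0159
```

Call:
send_rows(commands=[0,0,0,0.002,0,0,0.17,0,0,0,0.004,0,0,0.17,0,0,0,0.006,0,0,0.17,0,0,0,0.008,0.001,0,0.17,0,0,0,0.0095,0.001,0,0.17,0,0,0,0.0095,0.001,0,0.17,0,0,0,0.0095,0.001,0,0.17,0,0,0,0.0095,0.001,0,0.17])

```text
t: 13.2
tool_pos: [0.6306, -0.0963, 0.0679]
ee_rot: [-0.005, 0.707, -0.705, 0.059]
force: [-13.3, -1.3, 0.6]
gripper_width: 0.0159
```

```bash
python3 -c "
from disc import *
discs(('side',)); o=manip.observe(); print(o['gripper_width'],o['t'],o['force'],st(o['tool_pos']),o['tool_pos'])"
```

```text
side blue n 219 z 0.0778 mean [-162.6   59.1] circ [-161.9   56.6] r 11.1
0.015962315186204456 13.25 [-13.45093933  -0.59118003   1.05747566] [-3.6 -2. ] [ 0.63062395 -0.09632014  0.06783992]
```

Call:
send_rows(commands=[0,0,0,-0.005,0,0,0.17,0,0,0,-0.015,-0.001,0,0.17,0,0,0,-0.03,-0.003,0.005,0.17,0,0,0,-0.03,-0.003,0.03,0.17,0,0,0,-0.03,-0.003,0.07,0.17,0,0,0,-0.06,-0.005,0.1,0.17,0,0,0,-0.09,-0.008,0.12,0.17,0,0,0,-0.12,-0.01,0.13,0.17])

```text
t: 13.92
tool_pos: [0.5104, -0.1065, 0.2006]
ee_rot: [-0.003, 0.707, -0.705, 0.06]
force: [-0.1, 0.1, 0.3]
gripper_width: 0.0161
```

```bash
python3 -c "
from disc import *
discs(('side','top'))
a=cv2.imread('pics/last_side.png')[180:280,270:370];b=cv2.imread('pics/last_top.png')[120:220,240:340]
cv2.imwrite('pics/c1.png',cv2.resize(np.hstack([a,b]),None,fx=4,fy=4,interpolation=cv2.INTER_CUBIC)); print(manip.observe()['t'])
goal((54,-0.5),.25)"
```

```text
side blue n 220 z 0.0778 mean [-162.7   59.1] circ [-161.9   56.6] r 11.1
top blue n 45 z 0.0812 mean [-182.   73.] circ [-182.2   74.3] r 4.8
14.0167
goal [ 0.6878 -0.0896  0.25  ] turn [-0.006  0.079  0.001] shift [0.18   0.0177 0.0498]
```

View pics/c1.png

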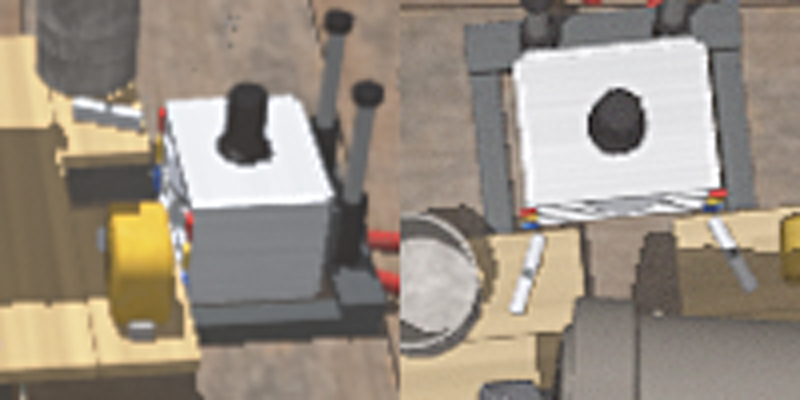

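The cassette front now covers the disc: nothing protrudes onto the deck or the guides (side crop (150,180), top crop (630,200)). Next I raise the cassette.

Call:
send_rows(commands=[0,0.01,0,0.01,0.001,0.02,0.6,0,0.02,0,0.04,0.004,0.03,0.6,0,0.04,0,0.07,0.007,0.03,0.6,-0.003,0.06,0,0.1,0.01,0.03,0.6,-0.006,0.079,0,0.13,0.013,0.03,0.6,-0.006,0.079,0,0.16,0.016,0.03,0.6,-0.006,0.079,0,0.18,0.0177,0.03,0.6,-0.006,0.079,0,0.18,0.0177,0.02,0.6])

```text
t: 14.68
tool_pos: [0.6917, -0.0884, 0.2203]
ee_rot: [-0.031, 0.706, -0.706, 0.033]
force: [-0.5, 0.5, 1.1]
gripper_width: 0.056
```

Call:
send_rows(commands=[0,0,0,0.001,0,-0.03,0.6,0,0,0,0.001,0,-0.07,0.6,0,0,0,0.001,0,-0.1,0.6,0,0,0,0.001,0,-0.112,0.6,0,0,0,0.001,0,-0.116,0.6,0,0,0,0.001,0,-0.116,0.3,0,0,0,0.001,0,-0.116,0,0,0,0,0.001,0,-0.116,0])

```text
t: 15.35
tool_pos: [0.6938, -0.0884, 0.1065]
ee_rot: [0.03, -0.706, 0.706, -0.034]
force: [0.6, 0.5, 0.9]
gripper_width: 0.0398
```

Call:
send_rows(commands=[0,0,0,0,0,0,0,0,0,0,0,0,0,0,0,0,0,0,0,0,0,0,0,0,0,0,0,0,0,0,0,0,0,0,0,0,0,0,0,0,0,0,0,0,0,0,0,0,0,0,0,0,0,0,0,0])

```text
t: 16.02
tool_pos: [0.6948, -0.0889, 0.1071]
ee_rot: [0.029, -0.706, 0.707, -0.035]
force: [5.0, -2.5, 3.5]
gripper_width: 0.026
```

Call:
send_rows(commands=[0,0,0,-0.001,0,0.004,0,0,0,0,-0.001,0,0.011,0,0,0,0,-0.001,0,0.018,0,0,0,0,-0.001,0,0.025,0,0,0,0,-0.001,0,0.032,0,0,0,0,-0.001,0,0.039,0,0,0,0,-0.001,0,0.045,0,0,0,0,-0.001,0,0.045,0])

```text
t: 16.68
tool_pos: [0.6948, -0.0889, 0.1524]
ee_rot: [0.028, -0.706, 0.707, -0.035]
force: [7.1, -1.4, 0.7]
gripper_width: 0.0257
```

```bash
python3 -c "
from h import *
print(manip.observe()['tool_pos'],manip.observe()['force'])
im,d=manip.capture('side');P=cloud('side',d)
S=np.stack([(P[...,:2]-O)@X,(P[...,:2]-O)@Y],-1)*1000
m=(d>0)&(S[...,0]>20)&(S[...,0]<95)&(S[...,1]>-54)&(S[...,1]<-28)&(im.min(-1)>170)
print('plate',np.percentile(P[m][:,2],[10,50,90]),m.sum())"
```

```text
[ 0.69477618 -0.08888681  0.15244261] [ 7.08534526 -1.36579271  0.6646984 ]Traceback (most recent call last):
  File "<string>", line 7, in <module>
    print('plate',np.percentile(P[m][:,2],[10,50,90]),m.sum())
                  ~~~~~~~~~~~~~^^^^^^^^^^^^^^^^^^^^^^
    return _quantile_unchecked(
        a, q, axis, out, overwrite_input, method, keepdims, weights)
    return _ureduce(a,
                    func=_quantile_ureduce_func,
    ...<5 lines>...
                    overwrite_input=overwrite_input,
                    method=method)
    r = func(a, **kwargs)
    result = _quantile(arr,
                       quantiles=q,
    ...<2 lines>...
                       out=out,
                       weights=wgt)
    slices_having_nans = np.isnan(arr[-1, ...])
                                  ~~~^^^^^^^^^
IndexError: index -1 is out of bounds for axis 0 with size 0
```

```bash
python3 -c "
from h import *
im,d=manip.capture('side');P=cloud('side',d)
cv2.imwrite('pics/d1.png',cv2.resize(im[140:290,240:400],None,fx=4,fy=4,interpolation=cv2.INTER_CUBIC))
S=np.stack([(P[...,:2]-O)@X,(P[...,:2]-O)@Y],-1)*1000
m=(d>0)&(S[...,0]>20)&(S[...,0]<100)&(S[...,1]>-54)&(S[...,1]<50)
h,e=np.histogram(P[m][:,2],np.arange(.05,.3,.004));print([(round(a,3),int(b)) for a,b in zip(e,h) if b>15])"
```

```text
[(np.float64(0.13), 386), (np.float64(0.134), 173), (np.float64(0.138), 32), (np.float64(0.158), 19), (np.float64(0.162), 17), (np.float64(0.166), 22), (np.float64(0.17), 23), (np.float64(0.174), 41), (np.float64(0.178), 25), (np.float64(0.182), 17), (np.float64(0.254), 23), (np.float64(0.258), 16), (np.float64(0.262), 33), (np.float64(0.266), 34), (np.float64(0.27), 68), (np.float64(0.278), 23), (np.float64(0.282), 34), (np.float64(0.286), 84), (np.float64(0.29), 87), (np.float64(0.294), 42)]
```

View pics/d1.png

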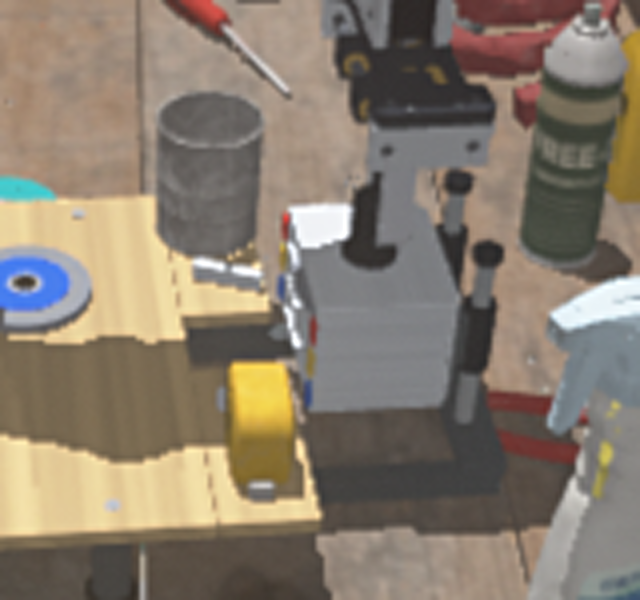

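Call:
send_rows(commands=[0,0,0,0,0,0,0.5,0,0,0,0,0,0,0.5,0,0,0,0,0,0,0.5,0,0,0,-0.007,0,-0.004,0.5,0,0,0,-0.007,0,-0.008,0.5,0,0,0,-0.007,0,-0.008,0.3,0,0,0,-0.007,0,-0.008,0,0,0,0,-0.007,0,-0.008,0])

```text
t: 17.45
tool_pos: [0.6878, -0.0889, 0.1444]
ee_rot: [0.028, -0.706, 0.707, -0.035]
force: [0.6, 0.5, -0.5]
gripper_width: 0.0299
```

Call:
send_rows(commands=[0,0,0,0,0,0,0,0,0,0,0,0,0,0,0,0,0,0,0,0,0,0,0,0,0,0,0,0,0,0,0,0,0,0,0,0,0,0,0,0,0,0,0,0,0,0,0,0,0,0,0,0,0,0,0,0])

```text
t: 18.12
tool_pos: [0.6879, -0.0895, 0.1445]
ee_rot: [0.028, -0.706, 0.707, -0.035]
force: [2.0, -5.6, -2.1]
gripper_width: 0.0264
```

Call:
send_rows(commands=[0,0,0,0,0,0.003,0,0,0,0,0,0,0.006,0,0,0,0,0,0,0.009,0,0,0,0,0,0,0.012,0,0,0,0,0,0,0.015,0,0,0,0,0,0,0.018,0,0,0,0,0,0,0.021,0,0,0,0,0,0,0.021,0])

```text
t: 18.78
tool_pos: [0.6859, -0.0897, 0.1621]
ee_rot: [0.03, -0.706, 0.707, -0.033]
force: [3.4, -3.6, -26.5]
gripper_width: 0.0264
```

Call:
send_rows(commands=[0,0,0,0,0,-0.002,0,0,0,0,0,0,-0.004,0,0,0,0,0,0,-0.006,0,0,0,0,0,0,-0.0075,0,0,0,0,0,0,-0.0075,0,0,0,0,0,0,-0.0075,0,0,0,0,0,0,-0.0075,0,0,0,0,0,0,-0.0075,0])

```text
t: 19.45
tool_pos: [0.686, -0.0897, 0.1546]
ee_rot: [0.03, -0.706, 0.707, -0.033]
force: [0.4, -2.8, -1.7]
gripper_width: 0.0265
```

Call:
send_rows(commands=[0,0,0,0,0,0,0.6,0,0,0,0,0,0,0.6,0,0,0,0,0,0,0.6,0,0,0,0,0,0,0.6,0,0,0,0,0,0.02,0.6,0,0,0,0,0,0.06,0.6,0,0,0,-0.03,0,0.08,0.6,0,0,0,-0.07,0.01,0.08,0.6])

```text
t: 20.12
tool_pos: [0.6188, -0.0808, 0.2386]
ee_rot: [0.027, -0.706, 0.707, -0.035]
force: [0.3, 0.9, 0.4]
gripper_width: 0.0563
```

```bash
python3 -c "
from disc import *
discs(('side','top')); 
d=np.stack([manip.capture('side')[1]])[0];P=cloud('side',d)
S=np.stack([(P[...,:2]-O)@X,(P[...,:2]-O)@Y],-1)*1000
m=(d>0)&(S[...,0]>20)&(S[...,0]<95)&(S[...,1]>-50)&(S[...,1]<-20)&(P[...,2]<.17)&(P[...,2]>.12);print('plate',np.percentile(P[m][:,2],[10,50,90]))
goal((-207,112),.25,-49)
"
```

```text
side blue n 219 z 0.078 mean [-162.8   58.6] circ [-162.    56.3] r 11.1
plate [0.13938156 0.141001   0.14286205]
goal [ 0.4178 -0.0011  0.25  ] turn [ 0.003  0.005 -0.855] shift [-0.1961  0.0781  0.0145]
```

Call:
send_rows(commands=[0,0,-0.12,-0.025,0.01,0.01,0.53,0,0,-0.24,-0.05,0.02,0.01,0.53,0,0,-0.36,-0.075,0.03,0.01,0.53,0,0,-0.48,-0.1,0.04,0.01,0.53,0,0,-0.6,-0.125,0.05,0.01,0.53,0,0,-0.72,-0.15,0.06,0,0.53,0,0,-0.84,-0.17,0.07,-0.02,0.53,0.003,0.005,-0.96,-0.18,0.076,-0.04,0.53])

```text
t: 20.93
tool_pos: [0.433, -0.0021, 0.1956]
ee_rot: [0.3, 0.641, -0.64, -0.299]
force: [0.6, 0.1, 0.4]
gripper_width: 0.0497
```

```bash
python3 -c "
from disc import *
goal((-190.5,106.6),.076,-60);o=manip.observe();print(o['joints'].round(2) if hasattr(o['joints'],'round') else o['joints'],o['gripper_width'])
"
```

```text
goal [ 0.4347 -0.005   0.076 ] turn [ 0.     0.001 -0.082] shift [ 0.0017 -0.0028 -0.1196]
[ 0.07  0.05 -0.22  2.12  0.01  0.97 -2.6 ] 0.049738692522953244
```

Call:
send_rows(commands=[0,0,0,-0.001,-0.003,-0.03,0.53,0,0,0,-0.002,-0.005,-0.06,0.53,0,0,0,-0.002,-0.005,-0.09,0.53,0,0,0,-0.002,-0.005,-0.105,0.53,0,0,0,-0.002,-0.005,-0.114,0.53,0,0,0,-0.002,-0.005,-0.1195,0.53,0,0,0,-0.002,-0.005,-0.1195,0.53,0,0,0,-0.002,-0.005,-0.1195,0.53])

```text
t: 21.6
tool_pos: [0.4317, -0.007, 0.0767]
ee_rot: [0.3, 0.641, -0.64, -0.299]
force: [-0.0, 0.7, 0.4]
gripper_width: 0.0501
```

```bash
python3 -c "
from disc import *
discs(('side','top'));
c=np.array([-163,59.]);f=np.array([np.cos(np.radians(-55.3)),np.sin(np.radians(-55.3))])
e=c+f*71.8;print(e); goal(e-45.4*f,.076,-55.3);o=manip.observe();print(o['joints'],o['gripper_width'],st(o['tool_pos']))
"
```

```text
side blue n 192 z 0.0779 mean [-162.8   58.9] circ [-162.9   61. ] r 10.7
top blue n 141 z 0.0808 mean [-159.6   41.5] circ [-160.6   47.4] r 11.2
[-1.2212573e+02 -2.9942146e-02]
goal [ 0.4833 -0.0702  0.076 ] turn [0.    0.003 0.   ] shift [ 0.0515 -0.0631 -0.0011]
[ 0.05453376  0.21846545 -0.20838018  2.24088346  0.07203329  0.68529055
 -2.65078358] 0.050131928504422094 [-193.6  104.8]
```

Call:
send_rows(commands=[0,0,0,0.007,-0.0085,-0.001,0.53,0,0,0,0.014,-0.017,-0.001,0.53,0,0,0,0.021,-0.0255,-0.001,0.53,0,0,0,0.028,-0.034,-0.001,0.53,0,0,0,0.035,-0.0425,-0.001,0.53,0,0,0,0.042,-0.051,-0.001,0.53,0,0,0,0.048,-0.058,-0.001,0.53,0,0,0,0.0515,-0.063,-0.001,0.53])

```text
t: 22.37
tool_pos: [0.4842, -0.0712, 0.076]
ee_rot: [0.301, 0.641, -0.64, -0.299]
force: [-1.3, 2.4, 2.0]
gripper_width: 0.0503
```

Call:
send_rows(commands=[0,0,0,0,0,0,0.53,0,0,0,-0.005,0.006,0,0.53,0,0,0,-0.01,0.012,0.01,0.53,0,0,0.05,-0.012,0.012,0.05,0.5,0,0,0.17,-0.015,0,0.08,0.4,0,0,0.29,-0.02,-0.01,0.08,0.3,0,0,0.41,-0.025,-0.02,0.08,0.26,0,0,0.53,-0.03,-0.03,0.08,0.26])

```text
t: 23.03
tool_pos: [0.4536, -0.1005, 0.1573]
ee_rot: [0.121, 0.698, -0.696, -0.118]
force: [-0.5, -0.1, -0.4]
gripper_width: 0.0258
```

```bash
python3 -c "
from disc import *
discs(('side','top'));goal((-180,0),.1,0,.1)
o=manip.observe();print(o['joints'],o['gripper_width'],st(o['tool_pos']))
"
```

```text
side blue n 200 z 0.078 mean [-119.8   -2.5] circ [-120.6   -0.6] r 11.1
top blue n 100 z 0.0813 mean [-99.6  -3.9] circ [-104.1   -3.8] r 10.5
goal [ 0.4547 -0.1102  0.1   ] turn [-0.014 -0.097  0.433] shift [ 0.0017 -0.0087 -0.0568]
[ 0.27725807  0.14646987 -0.21182067  2.10525168  0.0384457   0.89036229
 -1.87090534] 0.024276128833443742 [-180.9    8.8]
```

Call:
send_rows(commands=[0,-0.02,0.11,0,-0.005,0,0.17,-0.007,-0.05,0.22,0.001,-0.01,0,0.17,-0.01,-0.08,0.33,0.001,-0.0105,-0.01,0.17,-0.014,-0.097,0.433,0.001,-0.0105,-0.03,0.17,-0.014,-0.097,0.433,0.001,-0.0105,-0.06,0.17,-0.014,-0.097,0.433,0.001,-0.0105,-0.075,0.17,-0.014,-0.097,0.433,0.001,-0.0105,-0.0805,0.17,-0.014,-0.097,0.433,0.001,-0.0105,-0.0805,0.17])

```text
t: 23.8
tool_pos: [0.4534, -0.1109, 0.0755]
ee_rot: [0.004, 0.708, -0.704, 0.065]
force: [-0.8, -0.7, 0.3]
gripper_width: 0.0162
```

```bash
python3 -c "
from disc import *
discs(('side',));goal((-100,-2),.0765,0,.1);goal((-47,-2),.0765,0,.1)
o=manip.observe();print(o['gripper_width'],st(o['tool_pos']))
"
```

```text
side blue n 215 z 0.0778 mean [-118.9   -1.5] circ [-119.8   -2.5] r 11.5
goal [ 0.5346 -0.105   0.0765] turn [-0.001 -0.001  0.002] shift [0.0805 0.0062 0.    ]
goal [ 0.5874 -0.1002  0.0765] turn [-0.001 -0.001  0.002] shift [0.1333 0.0109 0.    ]
0.015634187082800365 [-180.7   -0.9]
```

Call:
send_rows(commands=[0,0,0,0.01,0,0,0.17,0,0,0,0.02,0,0,0.17,0,0,0,0.03,0.001,0,0.17,0,0,0,0.04,0.002,0,0.17,0,0,0,0.05,0.003,0,0.17,0,0,0,0.06,0.004,0,0.17,0,0,0,0.07,0.005,0,0.17,0,0,0,0.078,0.006,0,0.17])

```text
t: 24.52
tool_pos: [0.5333, -0.1049, 0.0764]
ee_rot: [0.004, 0.707, -0.704, 0.066]
force: [-2.4, -1.1, 0.8]
gripper_width: 0.0158
```

```bash
python3 -c "
from disc import *
discs(('side',));goal((-47,-2),.0765,0,.1);goal((-10,-2),.069,0,.1)
o=manip.observe();print(o['gripper_width'],st(o['tool_pos']))
"
```

```text
side blue n 214 z 0.0781 mean [-47.2  -1.9] circ [-46.5  -2.3] r 11.1
goal [ 0.5874 -0.1002  0.0765] turn [-0.001  0.     0.001] shift [ 0.0528  0.0044 -0.    ]
goal [ 0.6242 -0.0969  0.069 ] turn [-0.001  0.     0.001] shift [ 0.0896  0.0077 -0.0075]
0.016257613396555053 [-99.9  -1.6]
```

Call:
send_rows(commands=[0,0,0,0.008,0.001,0,0.17,0,0,0,0.016,0.001,0,0.17,0,0,0,0.024,0.002,0,0.17,0,0,0,0.032,0.003,0,0.17,0,0,0,0.04,0.004,0,0.17,0,0,0,0.048,0.004,0,0.17,0,0,0,0.053,0.0045,0,0.17,0,0,0,0.055,0.0045,-0.003,0.17])

```text
t: 25.23
tool_pos: [0.5908, -0.1, 0.0739]
ee_rot: [0.004, 0.707, -0.704, 0.067]
force: [-3.1, 0.7, 2.3]
gripper_width: 0.016
```

Call:
send_rows(commands=[0,0,0,0,0,-0.004,0.17,0,0,0,0.002,0,-0.006,0.17,0,0,0,0.008,0.001,-0.006,0.17,0,0,0,0.014,0.0015,-0.006,0.17,0,0,0,0.02,0.002,-0.006,0.17,0,0,0,0.026,0.0025,-0.006,0.17,0,0,0,0.031,0.003,-0.006,0.17,0,0,0,0.034,0.003,-0.006,0.17])

```text
t: 25.9
tool_pos: [0.6257, -0.0967, 0.068]
ee_rot: [0.004, 0.707, -0.704, 0.067]
force: [-1.5, 0.4, 0.4]
gripper_width: 0.0158
```

```bash
python3 -c "
from disc import *
discs(('side',));goal((-2,-2),.069,0,.1)
o=manip.observe();print(o['gripper_width'],st(o['tool_pos']),o['force'])
im=cv2.imread('pics/last_side.png');cv2.imwrite('pics/e1.png',cv2.resize(im[130:290,240:400],None,fx=3.7,fy=3.7,interpolation=cv2.INTER_CUBIC))
"
```

```text
goal [ 0.6322 -0.0962  0.069 ] turn [-0.001  0.002  0.001] shift [0.0063 0.0006 0.0011]
0.016030239649758676 [-8.3 -2.1] [ 0.14137502  0.67792472 -0.81442918]
```

View pics/e1.png

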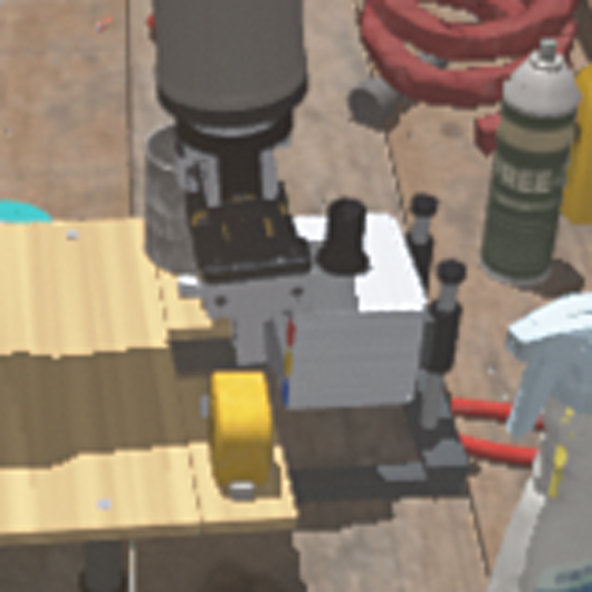

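The blue disc has gone into the slot. The gripper palm (300,260) is close to the knob (345,235), so I make the last push in small steps.

Call:
send_rows(commands=[0,0,0,0.001,0,0,0.17,0,0,0,0.002,0,0,0.17,0,0,0,0.003,0,0,0.17,0,0,0,0.004,0,0,0.17,0,0,0,0.005,0,0,0.17,0,0,0,0.006,0.0005,0,0.17,0,0,0,0.006,0.0005,0,0.17,0,0,0,0.006,0.0005,0,0.17])

```text
t: 26.62
tool_pos: [0.6304, -0.0966, 0.0673]
ee_rot: [0.004, 0.707, -0.704, 0.066]
force: [-6.9, -1.5, 1.3]
gripper_width: 0.0162
```

Call:
send_rows(commands=[0,0,0,0.001,0,0,0.17,0,0,0,0.002,0,0,0.17,0,0,0,0.003,0,0,0.17,0,0,0,0.003,0,0,0.17,0,0,0,0.003,0,0,0.17,0,0,0,0.003,0,0,0.17,0,0,0,0.003,0,0,0.17,0,0,0,0.003,0,0,0.17])

```text
t: 27.28
tool_pos: [0.6306, -0.0968, 0.0661]
ee_rot: [0.002, 0.708, -0.704, 0.064]
force: [-13.2, 1.1, 0.4]
gripper_width: 0.016
```

Call:
send_rows(commands=[0,0,0,-0.005,0,0,0.17,0,0,0,-0.015,-0.001,0,0.17,0,0,0,-0.03,-0.003,0.005,0.17,0,0,0,-0.04,-0.004,0.03,0.17,0,0,0,-0.07,-0.006,0.07,0.17,0,0,0,-0.1,-0.009,0.1,0.17,0,0,0,-0.14,-0.04,0.13,0.17,0,0,0,-0.16,-0.08,0.15,0.17])

```text
t: 27.95
tool_pos: [0.4849, -0.1532, 0.2038]
ee_rot: [0.001, 0.707, -0.704, 0.066]
force: [1.1, -1.5, 0.7]
gripper_width: 0.0157
```

Call:
send_rows(commands=[0,0,0,-0.01,-0.035,0,0.17,0,0,0,-0.02,-0.07,0,0.17,0,0,0,-0.03,-0.105,0,0.17,0,0,0,-0.04,-0.14,0,0.17,0,0,0,-0.04,-0.16,0,0.17,0,0,0,-0.04,-0.16,0,0.17,0,0,0,-0.04,-0.16,0,0.17,0,0,0,-0.04,-0.16,0,0.17])

```text
t: 28.62
tool_pos: [0.4449, -0.3125, 0.2038]
ee_rot: [0.001, 0.707, -0.704, 0.067]
force: [-0.3, -0.1, -0.2]
gripper_width: 0.0161
```

```bash
python3 -c "
from disc import *
discs(('side','top'))
a=cv2.imread('pics/last_side.png')[170:270,260:360];b=cv2.imread('pics/last_top.png')[115:215,240:340]
cv2.imwrite('pics/f1.png',cv2.resize(np.hstack([a,b]),None,fx=4,fy=4,interpolation=cv2.INTER_CUBIC)); o=manip.observe();print(o['t'],o['force'])
d=manip.capture('top')[1];P=cloud('top',d);S=np.stack([(P[...,:2]-O)@X,(P[...,:2]-O)@Y],-1)*1000
for n,u,v,r,z in(('tin',244,190,20,.15),('meas',349,181,18,.115)):
    m=np.zeros(d.shape,np.uint8);cv2.circle(m,(u,v),r,1,-1);m=(m>0)&(d>0)&(P[...,2]>z)&(P[...,2]<.2);print(n,P[m].mean(0).round(3))
    d0=np.load('top0.npy');P0=cloud('top',d0);m=np.zeros(d.shape,np.uint8);cv2.circle(m,(u,v),r,1,-1);m=(m>0)&(d0>0)&(P0[...,2]>z)&(P0[...,2]<.2);print(' was',P0[m].mean(0).round(3))
m=(d>0)&(S[...,0]>2)&(S[...,0]<11)&(abs(S[...,1])<18)
h,e=np.histogram(P[m][:,2],np.arange(.0,.2,.005));print([(round(float(a),3),int(b)) for a,b in zip(e,h) if b>0])"
```

```text
28.7167 [-0.10316703  0.35899352  1.46546177]
tin [0.593 0.029 0.162]
 was [0.593 0.029 0.162]
meas [ 0.61  -0.212  0.128]
 was [ 0.611 -0.212  0.128]
[(0.0, 33), (0.005, 3), (0.065, 1), (0.07, 19), (0.075, 18), (0.08, 1), (0.09, 1), (0.095, 1), (0.115, 3), (0.12, 25), (0.125, 19), (0.135, 3), (0.14, 10), (0.145, 1)]
```

View pics/f1.png

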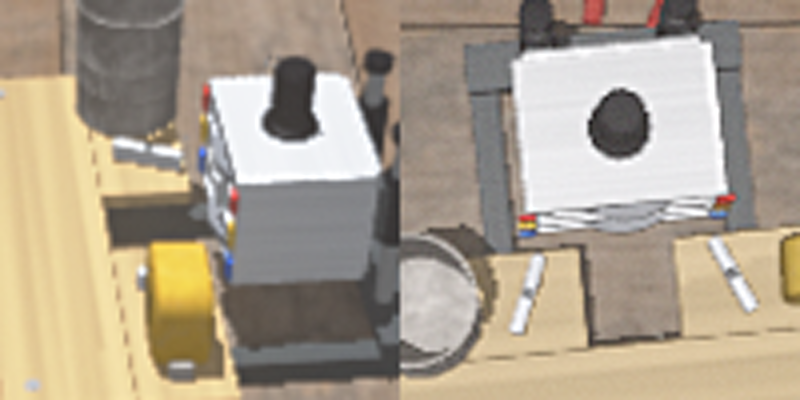

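Both discs show at the cassette front as a small symmetric grey arc (top crop (630,215)), and the tin and measure have not moved. One last number: how far each disc edge protrudes.

```bash
python3 -c "
from disc import *
for n in('top','side'):
    d=manip.capture(n)[1];P=cloud(n,d);S=np.stack([(P[...,:2]-O)@X,(P[...,:2]-O)@Y],-1)*1000
    for c,lo,hi in(('red',.115,.130),('blue',.066,.082)):
        m=(d>0)&(S[...,0]>(-15))&(S[...,0]<14)&(abs(S[...,1])<26)&(P[...,2]>lo)&(P[...,2]<hi);q=S[m];print(n,c,m.sum(),np.percentile(q[:,0],[0,10,50]).round(1),q[:,1].mean().round(1),np.median(P[m][:,2]).round(4)) if m.sum() else print(n,c,0)
"
```

```text
top red 64 [4.  5.1 8.7] 0.3 0.125
top blue 51 [4.  5.4 8.7] -0.7 0.0745
side red 42 [4.8 6.  9.8] -6.9 0.1214
side blue 39 [-5.8  5.8  9.4] -4.4 0.0712
```

```bash
python3 -c "
from station import manip
print(manip.close_job())"
```

```text
the job is handed in; nothing more can be done
None
```

I put the red disc in the top slot and the blue disc in the bottom slot, and handed the job in at about 29 s of the 72 s allowed. The verdict isn't reported.

**How it went:** I found the cassette's bottom stop with the knob, raised it to about 0.006 m and pushed the red disc in. Then I raised it to its top stop, lowered it to about 0.0565 m and pushed the blue disc in.

**Last checks:**
- **Fully home:** both discs stopped the fingers at the same point, with about 13 N of push. Their rear edges stick out to 4–5 mm beyond the deck edge, where 6 mm is expected.
- **Centred:** the top camera puts both within about 1 mm of the slot centre line. The side camera showed 4–7 mm to one side, probably because it sees only part of the edge.
- **Height:** the disc tops are 50 mm apart, which matches two slot steps, so yellow is empty. I did not measure the tilt directly.
- **Tin and tape measure:** neither moved more than 1 mm.
- **Robot:** it ended clear of everything.

**One slip and one stray reading:** the first lift of the cassette slipped about 4 mm because I gripped the knob off-centre, so I gripped it again and set the height from the top stop. One side-camera point put the blue disc's edge at -5.8 mm. I took it as a stray, because the rest of that reading agreed with the top camera.

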